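# Press the bench dogs down in order

## Robot

A 6-joint arm with a two-finger parallel gripper is mounted at the origin on a cart in front of the work surface, level with it; the furniture and walls round the work are solid. World frame = base frame: x ahead of the robot, y to its left, z up, the work surface at z = 0. Lengths are in m, angles in rad, forces in N, time in s.
With the tool pointing down it reaches from about 0.3 to 0.825 m from the base axis. Payload 5.4 kg.
Tool frame: the origin (TCP) lies at the very end of the fingers, on their centre line; the grasp point (between the pads) lies 19 mm behind it; z points along the fingers, y is the line along which they close (so a half turn about z gives the same grasp; the last joint's range is limited). The gripper opens to 92 mm and grips with 3 to 60 N. Pads are 20 mm wide; open, the fingers measure 128 mm over their backs; the gripper's body (75 mm by 189 mm) begins 69 mm behind the grasp point.
Start: joints at [-1.444, 0.158, 1.597, -0, 1.386, -0.21], TCP at [0.19, -0.543, 0.215] pointing down, gripper open.
Joint ranges: [-2.91, 2.91], [-0.94, 2.29], [0.18, 2.7], [-1.29, 4.43], [0.17, 2.64], [-3, 3]. Speed limits (rad/s): [2.57, 2.57, 3.14, 3.14, 3.14, 3.14].

## Interface

Orientations are given as a rotation vector (axis times angle).
In Python, from workcell import bot gives the robot as it stands. Calls block until the motion is done:
- bot.goto(position, orientation): joint-space move of the TCP to a pose.
- bot.line_to(position, rot=None, max_speed=0.15): straight line of the TCP; rot=None keeps the orientation; max_speed is the mean speed in m/s.
- bot.set_joints(angles): joint-space move.
- bot.set_gripper(opening, newtons=None): opening from 0.0 (shut) to 1.0 (fully open); newtons is the grip in N (None keeps the last); returns when the fingers have stopped.
- bot.hold(seconds).
- bot.inverse_kinematics(position, orientation): joint angles nearest the present ones, or None.
- bot.read_camera(name): name is "scene" or "top"; returns a dict with "pixels" (480x640x3 uint8, blue, green, red), "fx", "fy", "cx", "cy" (pixels), "R" (3x3) and "t" (3): a world point X has camera coordinates R X + t. Camera axes: x right, y down, z forward; pixel columns grow to the right and rows downward; lengths in m; the calibration is good to about 2 mm. A picture is of the moment at which its call begins. There is no depth.
A pose or a line that the arm cannot do raises bot.MotionError and nothing moves.
- bot.job_done(): hands the job in; it is judged then, once.
Readings, each from a call of its own:
- bot.current_clock(): time.
- bot.current_joints(): joint angles.
- bot.current_joint_vel(): joint speeds.
- bot.current_effort(): joint torques, N m.
- bot.current_ee_pos(): TCP position.
- bot.current_tool_rot(): TCP orientation.
- bot.current_contact_force(): force on the tool from outside, world axes, zero at the start.
- bot.current_ft_torque(): the same for the moment, N m.
- bot.current_opening(): opening from 0.0 (shut) to 1.0 (fully open).
- bot.current_grip_force(): force on a finger pad.
Only numpy, scipy, OpenCV 4.12 (cv2) and the standard library are available. Lean on these libraries where they do the work, as an engineer would, in place of code of your own. Each camera call takes 0.05 s, during which the arm holds its last target. There are 200 camera calls.

## Task

Clear the clamping board for the next workpiece: with a fingertip, lightly press the blue bench dog all the way down, then the yellow one, then the red one, in that order. Leave the black dog standing with the small wooden block behind it, and do not lift or disturb the block or the tools lying round the board.

Things in the scene. Friction and masses are not known exactly. Their poses are not given: they have to be found in the camera images.
- board: clamping board of plywood, 200 x 300 mm (its own x and y), on four short rubber feet, astride the long batten that lies across the bench, fixed to the bench; its flat top is 40 mm above the bench. Six 20 mm holes in two rows of three at 96 mm pitch: at x = -48 and +48, y = -96, 0 and +96 mm from its centre. Origin: centre of its underside
- bush_blue: thin steel rim of the hole in which the blue bench dog sits, flush in the board (the dogs swap holes between runs); origin on the dog's axis at the height of the board's top, 40 mm above the bench; z up
- dog_blue_top (a point): centre of the flat top of the blue bench dog, an upright round metal pin of 20 mm diameter that stands 10 to 14 mm above the board at the start
- dog_blue (a joint): how far the blue dog is pushed down, m: 0 = fully raised (top 14 mm above the board), 0.013 = fully down at its stop (top 1 mm above the board). It slides straight down against a steady resistance of 3 N (about 0.4 N more at 10 mm/s), stops hard at 0.013 and stays where it is left, without a spring
- bush_yellow: thin steel rim of the hole in which the yellow bench dog sits, flush in the board (the dogs swap holes between runs); origin on the dog's axis at the height of the board's top, 40 mm above the bench; z up
- dog_yellow_top (a point): centre of the flat top of the yellow bench dog, an upright round metal pin of 20 mm diameter that stands 10 to 14 mm above the board at the start
- dog_yellow (a joint): how far the yellow dog is pushed down, m: 0 = fully raised (top 14 mm above the board), 0.013 = fully down at its stop (top 1 mm above the board). It slides straight down against a steady resistance of 3 N (about 0.4 N more at 10 mm/s), stops hard at 0.013 and stays where it is left, without a spring
- bush_red: thin steel rim of the hole in which the red bench dog sits, flush in the board (the dogs swap holes between runs); origin on the dog's axis at the height of the board's top, 40 mm above the bench; z up
- dog_red_top (a point): centre of the flat top of the red bench dog, an upright round metal pin of 20 mm diameter that stands 10 to 14 mm above the board at the start
- dog_red (a joint): how far the red dog is pushed down, m: 0 = fully raised (top 14 mm above the board), 0.013 = fully down at its stop (top 1 mm above the board). It slides straight down against a steady resistance of 3 N (about 0.4 N more at 10 mm/s), stops hard at 0.013 and stays where it is left, without a spring
- bush_black: thin steel rim of the hole in which the black bench dog sits, flush in the board (the dogs swap holes between runs); origin on the dog's axis at the height of the board's top, 40 mm above the bench; z up
- dog_black_top (a point): centre of the flat top of the black bench dog, an upright round metal pin of 20 mm diameter that stands 10 to 14 mm above the board at the start
- dog_black (a joint): how far the black dog is pushed down, m: 0 = fully raised (top 14 mm above the board), 0.013 = fully down at its stop (top 1 mm above the board). It slides straight down against a steady resistance of 3 N (about 0.4 N more at 10 mm/s), stops hard at 0.013 and stays where it is left, without a spring
- block_mid (a point): centre of the loose small pine block, 18 x 45 x 18 mm, that lies on the board right behind the black dog (on its +x side in the board's frame)
- screwdriver: yellow-handled screwdriver, 21 x 161 x 20 mm, loose on the bench to the left of the board; origin at the centre of its underside
- pencil: green pencil, 7 x 121 x 8 mm, loose on the bench in front of the board; origin at the centre of its underside
- strip: flat wooden offcut, 35 x 120 x 15 mm, loose on the bench at the right of the board; origin at the centre of its underside
- sander: brown cork sanding block, 61 x 105 x 31 mm, loose on the bench at the right; origin at the centre of its underside

How it is judged:
By the outcome, as a careful person would: the job done as asked, in the order asked, and still so for the second after the job is handed in, with the robot touching nothing.
It also fails if it takes over 43 s, if anything falls off the work surface, if the arm or the gripper's body presses on something with over 40 N, if the wrist force passes 120 N, or if a joint passes its speed limit or range.

## Working session

There is one attempt and no reset: what is moved stays moved. The work goes in short steps, each a Python script; the robot and the scene stay as the last script left them, time stands still between calls to the robot, and variables do not carry over. Pictures are saved under pics/ and viewed, at most 10 in all, crops included, and the job is handed in when it is done.

```bash
mkdir -p pics
python3 - <<'E'
from workcell import bot
import cv2,pickle
for n in("scene","top"):
    c=bot.read_camera(n); cv2.imwrite(f"pics/{n}0.png",c["pixels"]); pickle.dump(c,open(n+".pkl","wb"))
    print(n,c["fx"],c["cx"],c["cy"],c["R"],c["t"])
print(bot.current_tool_rot(),bot.current_clock())
E
```

```text
scene 602.7666350546178 321.3258538449644 245.942666398692 [[-0.90428869 -0.42674806 -0.01216765]
 [-0.32207595  0.70063971 -0.63668758]
 [ 0.28023033 -0.57183048 -0.77102585]] [0.49895364 0.22716296 1.39956965]
top 580.1564141791594 313.65257649550324 257.71218240744867 [[-0.01035012 -0.99993159 -0.00544825]
 [-0.98826099  0.01105955 -0.15237422]
 [ 0.15242406  0.0038072  -0.98830785]] [5.82188891e-04 5.52466346e-01 1.39229605e+00]
[-3.09550396e+00 -5.26310374e-01 -1.19246899e-04] 0.1
```

View pics/top0.png

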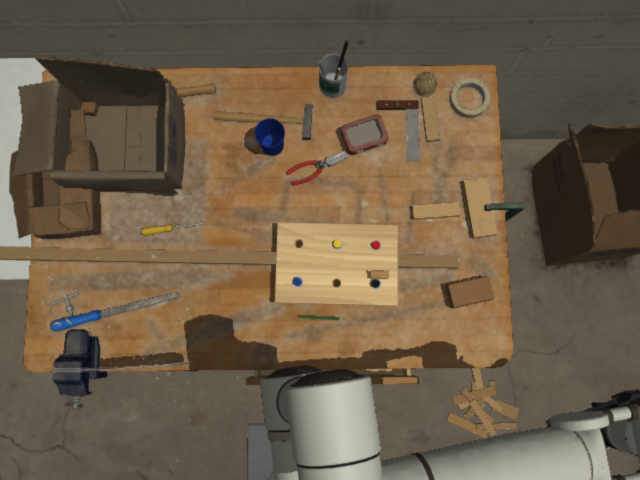

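View pics/scene0.png

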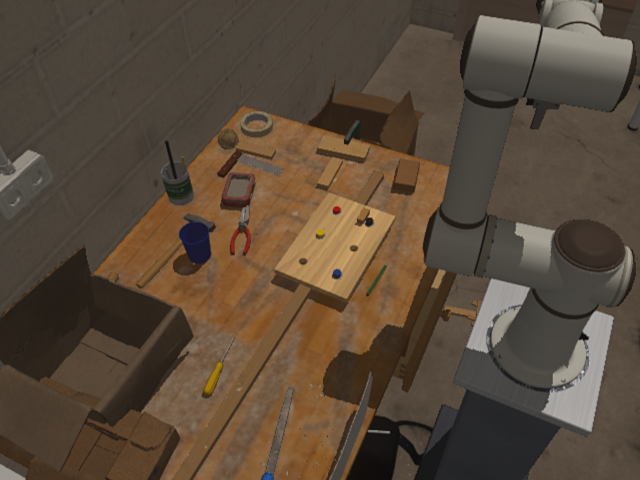

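The top view shows blue at about (297,282), yellow (337,244), red (376,245) and black (375,283), with the block at (377,274). I'll enlarge both views.

Run:
```python
import cv2,numpy as np
a=cv2.imread("pics/top0.png")[215:315,265:415]; b=cv2.imread("pics/scene0.png")[190:300,270:400]
cv2.imwrite("pics/ca.png",cv2.resize(a,None,fx=5,fy=5,interpolation=cv2.INTER_CUBIC))
cv2.imwrite("pics/cb.png",cv2.resize(b,None,fx=5,fy=5,interpolation=cv2.INTER_CUBIC))
```

```text
(no output)
```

View pics/ca.png

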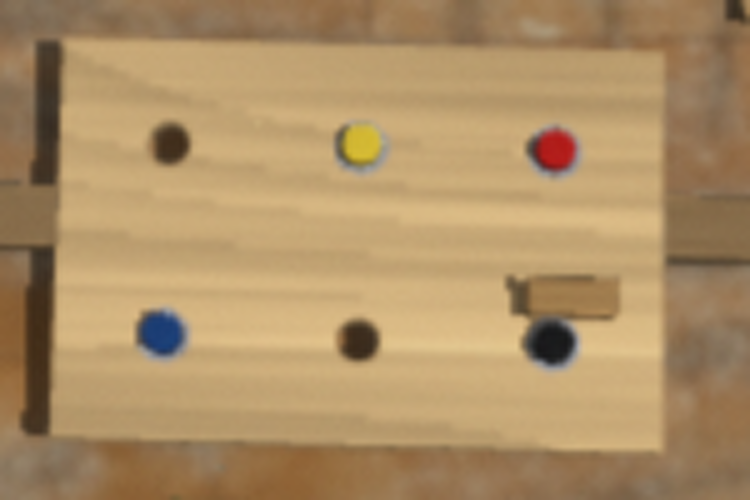

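View pics/cb.png

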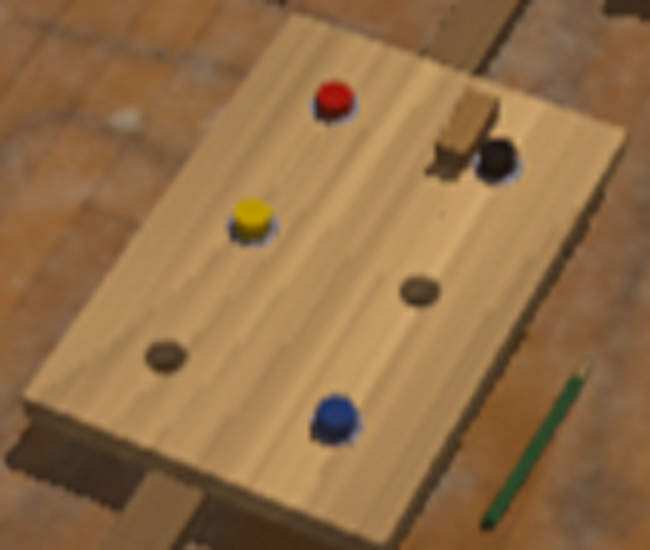

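The crop shows dog tops at (crop px) blue (162,333), yellow (362,143), red (555,149), black (553,342), with empty holes at (171,143) and (358,340). The scene crop agrees. Next I'll fit the board pose and triangulate.

```bash
cat > loc.py <<'E'
import pickle,numpy as np
from scipy.optimize import least_squares
C={n:pickle.load(open(n+".pkl","rb")) for n in("top","scene")}
def proj(n,X):
    c=C[n]; p=X@np.array(c["R"]).T+c["t"]; return np.c_[c["fx"]*p[:,0]/p[:,2]+c["cx"],c["fy"]*p[:,1]/p[:,2]+c["cy"]]
# order: blue yellow red black hole1 hole2
px={"top":np.array([[162,333],[362,143],[555,149],[553,342],[171,143],[358,340]])/5+[264.6,214.6],
"scene":np.array([[336,410],[253,212],[335,95],[497,152],[166,357],[420,291]])/5+[269.6,189.6]}
L=np.array([[-48,96],[48,0],[48,-96],[-48,-96],[48,96],[-48,0]])/1000
def pts(q):
    c,s=np.cos(q[2]),np.sin(q[2]); return np.c_[L@np.array([[c,s],[-s,c]])+q[:2],.04+np.r_[q[3:7],0,0]]
def solve(cams): 
    f=lambda q:np.r_[np.concatenate([(proj(n,pts(q))-px[n]).ravel() for n in cams]),(q[3:7]-.012)/.002]
    return least_squares(f,[.45,-.03,0,.012,.012,.012,.012])
if __name__=="__main__":
    np.set_printoptions(precision=4,suppress=True)
    for cams in(["top"],["scene"],["top","scene"]):
        r=solve(cams); print(cams,r.x,r.cost); print(pts(r.x)); print(r.fun[:-4].reshape(-1,2).round(1).tolist())
E
python3 loc.py
python3 - <<'E'
from workcell import bot
from scipy.spatial.transform import Rotation as R
print(R.from_rotvec(bot.current_tool_rot()).as_matrix().round(3))
import numpy as np
for yaw in(0,90,-90,180):
    o=(R.from_euler('z',yaw,degrees=True)*R.from_euler('x',180,degrees=True)).as_rotvec()
    print(yaw,o,[bot.inverse_kinematics([x,y,.1],o) for x,y in((.4,.07),(.49,-.13))])
E
```

```text
['top'] [ 0.5382 -0.0616 -0.037   0.012   0.012   0.0119  0.012 ] 0.3463334767903832
[[ 0.4938  0.0361  0.052 ]
 [ 0.5862 -0.0634  0.052 ]
 [ 0.5826 -0.1593  0.0519]
 [ 0.4867 -0.1558  0.052 ]
 [ 0.5897  0.0326  0.04  ]
 [ 0.4902 -0.0598  0.04  ]]
[[-0.1, -0.2], [0.0, 0.1], [0.4, -0.1], [0.4, 0.1], [-0.5, 0.0], [-0.1, 0.0]]
['scene'] [ 0.535  -0.0583 -0.0346  0.0123  0.0121  0.0114  0.0118] 0.43220637587625144
[[ 0.4903  0.0393  0.0523]
 [ 0.583  -0.06    0.0521]
 [ 0.5796 -0.1559  0.0514]
 [ 0.4837 -0.1526  0.0518]
 [ 0.5863  0.036   0.04  ]
 [ 0.487  -0.0567  0.04  ]]
[[0.1, 0.3], [-0.1, 0.1], [-0.1, -0.6], [0.3, -0.2], [-0.2, 0.1], [-0.0, 0.2]]
['top', 'scene'] [ 0.537  -0.0607 -0.0353  0.0116  0.0116  0.0108  0.0112] 4.399093078338693
[[ 0.4924  0.037   0.0516]
 [ 0.5849 -0.0623  0.0516]
 [ 0.5815 -0.1583  0.0508]
 [ 0.4856 -0.1549  0.0512]
 [ 0.5883  0.0336  0.04  ]
 [ 0.489  -0.059   0.04  ]]
[[-0.5, 0.4], [-0.4, 0.7], [-0.1, 0.4], [0.0, 0.6], [-1.0, 0.6], [-0.5, 0.5], [-0.3, -0.5], [-0.4, -0.6], [-0.3, -1.3], [-0.0, -0.8], [-0.5, -0.8], [-0.4, -0.7]]
[[ 0.944  0.33  -0.   ]
 [
[... 302 characters left out ...]
 1.07269047e+00])]
90 [2.22144147e+00 2.22144147e+00 1.36024059e-16] [array([-1.26484990e-01, -1.72331035e-01,  2.16461271e+00, -4.44089210e-16,
        1.14931097e+00, -1.26484990e-01]), array([-0.49810586,  0.10517875,  1.89500773,  0.        ,  1.14140617,
       -0.49810586])]
-90 [ 2.22144147e+00 -2.22144147e+00 -1.36024059e-16] [None, array([-4.98105855e-01,  1.05178752e-01,  1.89500773e+00, -4.44089210e-16,
        1.14140617e+00,  2.64348680e+00])]
180 [1.92367069e-16 3.14159265e+00 1.92367069e-16] [array([-0.12648499, -0.17233103,  2.16461271,  0.        ,  1.14931097,
       -1.69728132]), array([-0.49810586,  0.10517875,  1.89500773,  0.        ,  1.14140617,
       -2.06890218])]
```

Both cameras agree within about 3 mm, so I'll press blue now with shut fingers, using stepped, force-checked motion.

```bash
cat > press.py <<'E'
import numpy as np
from workcell import bot
from loc import solve,pts
D=[2.22144147,2.22144147,0]
P=dict(zip(["blue","yellow","red"],pts(solve(["top","scene"]).x)))
def press(n,first=False):
    x,y=P[n][:2]
    if first: bot.goto([x,y,.12],D)
    else: bot.line_to([x,y,.085],max_speed=.1)
    bot.line_to([x,y,.057],max_speed=.06); f0=bot.current_contact_force()[2]
    z=.057; log=[]
    while z>.0402:
        z-=.001 if z>.0428 else .0003
        bot.line_to([x,y,z],max_speed=.01)
        f=bot.current_contact_force()[2]-f0; log.append((round(bot.current_ee_pos()[2]*1e3,2),round(f,1)))
        if abs(f)>7: break
    bot.line_to([x,y,.085],max_speed=.08)
    print(n,f0,log,bot.current_clock())
E
python3 - <<'E'
from press import *
import cv2
bot.set_gripper(0.0,10); print(bot.current_opening(),bot.current_clock())
press("blue",True)
for n in("top","scene"): cv2.imwrite(f"pics/{n}1.png",bot.read_camera(n)["pixels"])
a=cv2.imread("pics/top1.png")[215:315,265:415]; b=cv2.imread("pics/scene1.png")[190:300,270:400]
b=cv2.resize(b,(390,300),interpolation=cv2.INTER_CUBIC); a=cv2.resize(a,(400,300),interpolation=cv2.INTER_CUBIC)
cv2.imwrite("pics/c1.png",cv2.hconcat([a,b]))
E
```

```text
0.0037867547776153014 1.4417
blue -0.6400547270957543 [(np.float64(56.16), np.float64(0.6)), (np.float64(54.94), np.float64(0.7)), (np.float64(53.91), np.float64(-0.3)), (np.float64(52.96), np.float64(1.1)), (np.float64(52.04), np.float64(1.8)), (np.float64(50.97), np.float64(2.2)), (np.float64(49.91), np.float64(2.0)), (np.float64(48.89), np.float64(1.7)), (np.float64(47.9), np.float64(1.7)), (np.float64(46.91), np.float64(1.3)), (np.float64(45.92), np.float64(2.1)), (np.float64(44.94), np.float64(1.3)), (np.float64(43.92), np.float64(2.1)), (np.float64(42.92), np.float64(2.1)), (np.float64(41.88), np.float64(1.8)), (np.float64(41.69), np.float64(2.7)), (np.float64(41.4), np.float64(2.4)), (np.float64(41.35), np.float64(6.0)), (np.float64(41.31), np.float64(8.0))] 10.4417
```

View pics/c1.png

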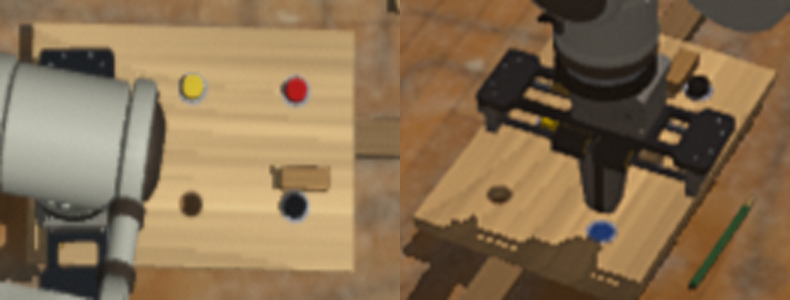

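Blue is down: contact force rose against a hard stop at 41.3 mm, and the scene view shows it nearly flush. Yellow and red next, then clear the view and check.

Run:
```python
from press import *
import cv2
press("yellow"); press("red")
bot.line_to([*P["red"][:2],.16],max_speed=.2)
bot.set_joints([-1.444,0.158,1.597,0,1.386,-0.21])
print(bot.current_clock())
for n in("top","scene"): cv2.imwrite(f"pics/{n}2.png",bot.read_camera(n)["pixels"])
a=cv2.imread("pics/top2.png")[215:315,265:415]; b=cv2.imread("pics/scene2.png")[190:300,270:400]
b=cv2.resize(b,(390,300),interpolation=cv2.INTER_CUBIC); a=cv2.resize(a,(400,300),interpolation=cv2.INTER_CUBIC)
cv2.imwrite("pics/c2.png",cv2.hconcat([a,b]))
```

```text
yellow -0.2635370706020093 [(np.float64(56.3), np.float64(0.1)), (np.float64(54.99), np.float64(-0.0)), (np.float64(53.89), np.float64(0.0)), (np.float64(52.89), np.float64(1.0)), (np.float64(52.1), np.float64(0.6)), (np.float64(51.12), np.float64(2.4)), (np.float64(50.01), np.float64(2.5)), (np.float64(48.96), np.float64(1.2)), (np.float64(47.92), np.float64(1.1)), (np.float64(46.91), np.float64(2.2)), (np.float64(45.97), np.float64(1.1)), (np.float64(44.94), np.float64(0.9)), (np.float64(43.94), np.float64(1.9)), (np.float64(42.9), np.float64(1.3)), (np.float64(41.89), np.float64(1.7)), (np.float64(41.7), np.float64(1.9)), (np.float64(41.4), np.float64(2.6)), (np.float64(41.37), np.float64(5.5)), (np.float64(41.36), np.float64(7.2))] 18.1167
red 0.02754613270357649 [(np.float64(56.32), np.float64(0.2)), (np.float64(55.0), np.float64(0.3)), (np.float64(53.9), np.float64(0.3)), (np.float64(52.9), np.float64(-0.4)), (np.float64(51.9), np.float64(-0.3)), (np.float64(50.9), np.float64(0.2)), (np.float64(50.13), np.float64(0.2)), (np.float64(49.11), np.float64(2.0)), (np.float64(48.0), np.float64(2.5)), (np.float64(46.97), np.float64(1.7)), (np.float64(45.92), np.float64(1.7)), (np.float64(44.94), np.float64(0.6)), (np.float64(43.96), np.float64(1.8)), (np.float64(42.96), np.float64(1.5)), (np.float64(41.93), np.float64(1.9)), (np.float64(41.7), np.float64(2.0)), (np.float64(41.42), np.float64(2.2)), (np.float64(41.38), np.float64(4.9)), (np.float64(41.37), np.float64(7.2))] 25.2917
27.8083
```

View pics/c2.png

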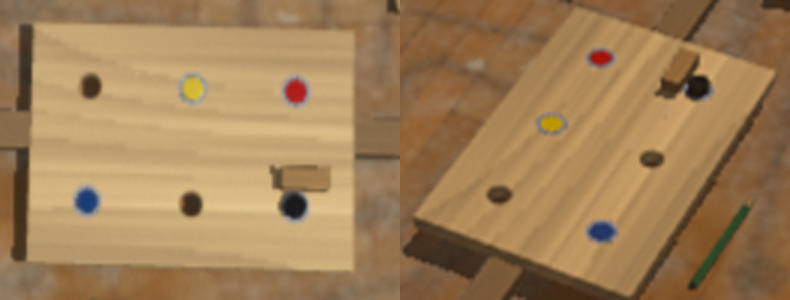

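Blue (600,232), yellow (552,124) and red (600,58) are all flush with the board. The black dog is still standing at (697,87), with the block unmoved beside it. Handing in.

```bash
python3 -c "
from workcell import bot
print(bot.job_done())"
```

```text
the job is handed in; nothing more can be done
None
```

I pressed the blue, yellow and red dogs down to their stops, in that order, at about 8 N or less; the black dog and its block look undisturbed in the final pictures, and I handed the job in at about 28 s.

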